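Post the full needle canister through the bin's sprung flap

ROBOT

A 6-joint arm with a two-finger parallel gripper is mounted at the origin on the work surface. World frame = base frame: x ahead of the robot, y to its left, z up, the work surface at z = 0. Lengths are in m, angles in rad, forces in N, time in s.
With the tool pointing down it reaches from about 0.35 to 0.85 m from the base axis. Payload 8.1 kg.
Tool frame: the origin (TCP) lies at the very end of the fingers, on their centre line; the grasp point (between the pads) lies 19 mm behind it; z points along the fingers, y is the direction in which the jaws open and shut (so a half turn about z gives the same grasp; the last joint's range is limited). The gripper opens to 85 mm and grips with 20 to 120 N. Pads are 22 mm wide; open, the fingers measure 114 mm over their backs; the gripper's body (76 mm by 85 mm) begins 54 mm behind the grasp point. The pads swing forward as they close: fully open they stand 13 mm farther back than shut.
Start: joints at [1.113, 0.13, 1.488, -0, 1.523, -0.085], TCP at [0.219, 0.559, 0.231] pointing down, gripper open.
Joint ranges: [-2.96, 2.96], [-0.89, 2.26], [0.02, 2.5], [-1.34, 4.48], [0, 2.73], [-2.66, 2.66]. Speed limits (rad/s): [2.39, 2.39, 2.79, 3.14, 3.14, 3.14].

INTERFACE

Orientations are given as a unit quaternion [x, y, z, w].
In Python, from workcell import env gives the robot as it stands.
- The arm moves only by the shell command python3 -m jog 'ROWS'. ROWS is JSON, a list of rows, each a list of 7 numbers: the opening, from 0 (shut) to 1 (fully open), then the shift along the world's x, y, z in units of 400 mm (1.0 is 400 mm), then the turn, a rotation vector about the world's x, y, z in units of 360 degrees (1.0 is 360 degrees). In form: [[jaw, x, y, z, rx, ry, rz], ...]. A call has 1 to 8 rows; each row is the pose to reach, as a shift and turn from the pose commanded when the call began, turning the shorter way round; what a row does not reach only later rows make up. A row lasts 1/8 s, in which the tool goes at most 62.5 mm and 10.7 degrees, less where a joint would pass 70% of its speed; a pose out of reach is approached as far as the arm can. A call with a number of a shift or a turn outside -1 to 1 is refused whole. A call with a gripper value outside its range is refused whole. The fingers move at their own pace and stop on an object; the grip force is fixed at half the most. Time passes only in rows, so rows that repeat a pose let the fingers close. It gives the time, the measured TCP pose, the force and the opening at its end, in the units of the state.
- env.state(): the state, without advancing time (a new reading comes with each control period).
- env.grab_frame(name): name is "scene" or "top" or "wrist"; returns the picture (384x512x3 uint8, blue, green, red); there is no depth.
- env.camera_model(name): a dict with "K" (3x3 intrinsics, pixels), "rvec" (rotation vector, rad) and "tvec" (3), from world to camera coordinates, as OpenCV has them. Camera axes: x right, y down, z forward; pixel columns grow to the right and rows downward; lengths in m; the calibration is good to about 2 mm. A picture is of the moment at which its call begins: read the wrist's pose just before it. camera_model takes no time and is no camera call; for the wrist camera it gives the pose at the moment of the call.
- env.job_done(): hands the job in, once; it reports no verdict.
The state is a dict: "t": time; "qpos": joint angles; "qd": joint speeds; "effort": joint torques, N m; "tcp_pos": TCP position; "tool_rot": TCP orientation; "force": force on the tool from outside, world axes, zero at the start; "moment": the same for the moment, N m; "opening": finger opening in m.
Only numpy, scipy, OpenCV 4.12 (cv2) and the standard library are available. Lean on these libraries where they do the work, as an engineer would, in place of code of your own. Each camera call takes 0.05 s, during which the arm holds its last target. There are 200 camera calls.

TASK

Post the capped yellow needle canister into the collection bin: lay it on the feed shelf and push it, cap first, right through the sprung flap until it drops to the bottom and the flap swings shut behind it. Leave the open canisters and everything else on the table where they are.

Things in the scene. Friction and masses are not known exactly. Their poses are not given: they have to be found in the camera images.
- canister: The full needle canister: a yellow square plastic bottle lying on its side, round ribbed screw cap on: 124 mm long in all, 36 x 36 mm in section, about 0.3 kg (varies). Square body from x = -62 to +34 mm, then the cap, 34 mm in diameter, to x = +62 mm. Origin: on its underside, midway between its ends; +x points out of the cap, +z up.
- open_a: An empty yellow canister of the same section without cap, its square mouth open: 96 mm long, 36 x 36 mm, lying on its side; thin walls. Origin: centre of its underside; +x out of the open mouth. To be left alone.
- open_b: Second empty open canister, same as open_a. To be left alone.
- bin: Collection bin, fixed to the table: blue plastic below, clear above, 200 mm wide, 220 mm deep, 270 mm tall, walls 4 mm thick. Its front holds the mouth, with a feed shelf before it. Origin: at table level, below the middle of the front face; +x points inward (the way things are posted), +y across, +z up.
- mouth (a point): Middle of the mouth's lower edge: on the shelf's top, in the plane of the front face (150 mm above the bin's origin). Same axes as the bin. The mouth is 90 mm wide and 66 mm high above it; the wall over it is fixed.
- shelf_end (a point): Middle of the outer end of the feed shelf, on its top surface: bin frame (-140, 0, 150) mm. The shelf is level, 70 mm wide, 12 mm thick, and runs from here to the mouth; two rails 8 mm high along its sides leave 46 mm between them.
- ledge_end (a point): Inside the bin: middle of the inner end of the ledge that carries the shelf on behind the mouth, bin frame (47, 0, 150) mm. From here it is a free drop to the bin's floor. The canister falls off once its tail has gone about 20 to 40 mm inside the front face. Shelf, ledge and flap are slick plastic.
- flap (a joint): Grey sprung flap in the mouth, 84 mm wide, 62 mm long, hinged along its top edge, 8 mm behind the front face, 215 mm above the table. 0 = shut (upright); grows to 1.45 rad as its lower edge swings inward. Its spring shuts it: 0.3 N at the lower edge to start, about 1.5 N pressing on the canister.
- flap_edge (a point): Middle of the flap's lower edge; moves with it. Fingers pointing straight down are stopped by the wall over the mouth before the canister is in; leaning 30 to 45 degrees, tips forward, they reach in under that wall and under the flap.
- canister_mid (a point): Middle of the canister: 18 mm above its origin.
- canister_cap (a point): Centre of the cap's end face: canister frame (62, 0, 18) mm.
- canister_tail (a point): Centre of the flat tail face: canister frame (-62, 0, 18) mm.
- gel: White hand-gel pump bottle, 64 mm in diameter, 177 mm tall. Origin: centre of its underside. Bystander.
- gloves: Cardboard glove box 90 x 200 x 75 mm. Origin: centre of its underside. Bystander.
- dish: Round steel bowl, 110 mm across, 40 mm high. Origin: centre of its underside. Bystander.
- vials: White rack 80 x 150 mm with eight vials, 66 mm high. Origin: centre of its underside. Bystander.
- clipboard: Plywood clipboard 230 x 160 x 6 mm lying flat. Origin: centre of its underside. Bystander.
Mind the look-alikes: they are no part of the job. Leave any grey or purple look-alike of the canister alone.

How it is judged:
By the outcome, as a careful person would: the job done as asked, in the order asked, and still so for the second after the job is handed in, with the robot touching nothing.
It also fails if it takes over 54 s, if anything falls off the work surface, if the arm or the gripper's body presses on something with over 40 N, if the wrist force passes 120 N, or if a joint passes its speed limit or range.

## Working session

There is one attempt and no reset: what is moved stays moved. The work goes in short steps, Python scripts to look and compute and a shell command to move; the robot and the scene stay as the last step left them, time stands still between calls to the robot, and variables do not carry over. Pictures are saved under pics/ and viewed, about 8 in all and at most 12, crops included, and the job is handed in when it is done.

```bash
ls; mkdir -p pics; python3 - <<'E'
from workcell import env
import cv2,numpy as np
s=env.state();print(s['t'],s['tcp_pos'],s['tool_rot'],s['opening'])
a=env.grab_frame("scene");b=env.grab_frame("top")
cv2.imwrite("pics/scene0.png",a);cv2.imwrite("pics/top0.png",b)
for n in("scene","top","wrist"):
    m=env.camera_model(n);R=cv2.Rodrigues(np.array(m['rvec'],float))[0];print(n,-R.T@np.ravel(m['tvec']),np.array(m['K']).round(1).tolist())
E
```

```text
pics
0.0 [0.21826173 0.55828443 0.23021792] [ 1.85315219e-01  9.82678676e-01 -9.10087639e-04 -2.46309283e-04] 0.08541613967615398
scene [ 1.87378453e+00 -7.96185361e-04  1.09798909e+00] [[497.8, 0.0, 253.3], [0.0, 497.8, 190.3], [0.0, 0.0, 1.0]]
top [ 0.28501874 -0.01201542  1.79374946] [[465.8, 0.0, 253.9], [0.0, 465.8, 193.6], [0.0, 0.0, 1.0]]
wrist [0.15536083 0.58346488 0.37320887] [[275.7, 0.0, 258.5], [0.0, 275.7, 196.2], [0.0, 0.0, 1.0]]
```

View pics/scene0.png

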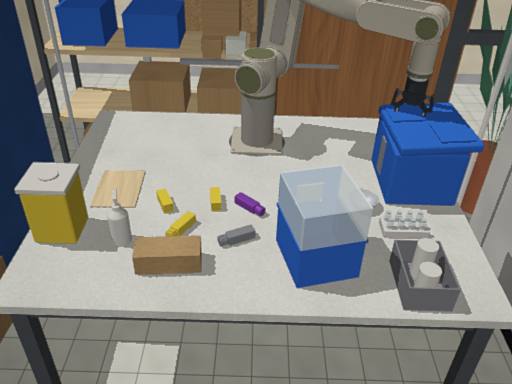

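View pics/top0.png

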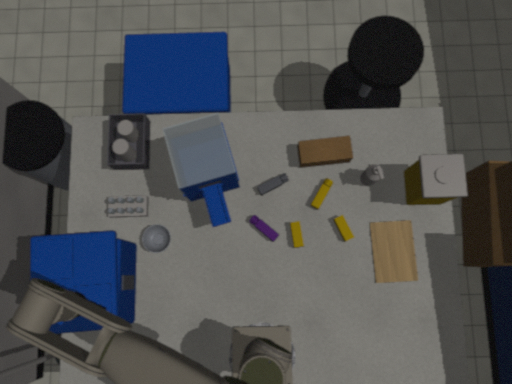

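The top view shows these things that could be taken for the canister:
- yellow (321,193), seemingly capped at its upper right end
- yellow open (296,234)
- yellow open (343,228)
- purple (263,228)
- grey (272,184)
- yellow drum (435,180)

I choose (321,193) and check it in a close crop. The bin is at about (203,160), with its blue shelf at (215,203) running towards the robot.

```bash
cat > h.py <<'E'
from workcell import env
import cv2,numpy as np
def cam(n):
    m=env.camera_model(n);R=cv2.Rodrigues(np.array(m['rvec'],float))[0];t=np.ravel(m['tvec']);return np.array(m['K']),R,t
def ray(n,uv,z):
    K,R,t=cam(n);c=-R.T@t;d=R.T@np.linalg.inv(K)@np.array([uv[0],uv[1],1.]);return c+d*(z-c[2])/d[2]
def proj(n,P):
    K,R,t=cam(n);p=K@(R@np.array(P)+t);return p[:2]/p[2]
E
python3 - <<'E'
from h import *
a=cv2.imread("pics/top0.png");hsv=cv2.cvtColor(a,cv2.COLOR_BGR2HSV)
def blobs(m,z,n,amin=60):
    for c in cv2.findContours(m,0,2)[0]:
        if cv2.contourArea(c)<amin: continue
        P=np.array([ray(n,p[0],z)[:2] for p in c],np.float32)
        r=cv2.minAreaRect(P);print(n,cv2.boundingRect(c),np.round(r[0],4),np.round(r[1],4),round(r[2],1),cv2.boxPoints(r).round(3).tolist())
blobs(cv2.inRange(hsv,(20,120,90),(35,255,255)),.036,"top")
print('blue');m=cv2.inRange(hsv,(100,140,60),(125,255,255));
m2=m.copy();m2[:180]=0;m2[:,:195]=0;m2[:,235:]=0
blobs(m2,.15,"top")
s=cv2.imread("pics/scene0.png")
c1=cv2.resize(a[105:260,150:360],None,fx=3.8,fy=3.8,interpolation=2)
cv2.imwrite("pics/c1.png",c1)
c2=cv2.resize(s[150:290,140:390],None,fx=3.2,fy=3.2,interpolation=2);cv2.imwrite("pics/c2.png",c2)
E
```

```text
top (290, 221, 14, 27) [ 0.4448 -0.1452] [0.095  0.0361] 7.5 [[0.39500001072883606, -0.13300000131130219], [0.4000000059604645, -0.16899999976158142], [0.49399998784065247, -0.15700000524520874], [0.49000000953674316, -0.12099999934434891]]
top (335, 215, 19, 26) [ 0.466  -0.3228] [0.0936 0.0359] 23.8 [[0.41600000858306885, -0.32499998807907104], [0.4300000071525574, -0.3580000102519989], [0.515999972820282, -0.3199999928474426], [0.5019999742507935, -0.2879999876022339]]
top (312, 179, 21, 29) [ 0.6012 -0.2479] [0.0342 0.1207] 59.0 [[0.5410000085830688, -0.23100000619888306], [0.6439999938011169, -0.2939999997615814], [0.6620000004768372, -0.2639999985694885], [0.5580000281333923, -0.20200000703334808]]
blue
top (197, 180, 33, 46) [0.5506 0.145 ] [0.151  0.1117] 13.5 [[0.46399998664855957, 0.18199999630451202], [0.49000000953674316, 0.0729999989271164], [0.6370000243186951, 0.1080000028014183], [0.6110000014305115, 0.21699999272823334]]
```

View pics/c1.png

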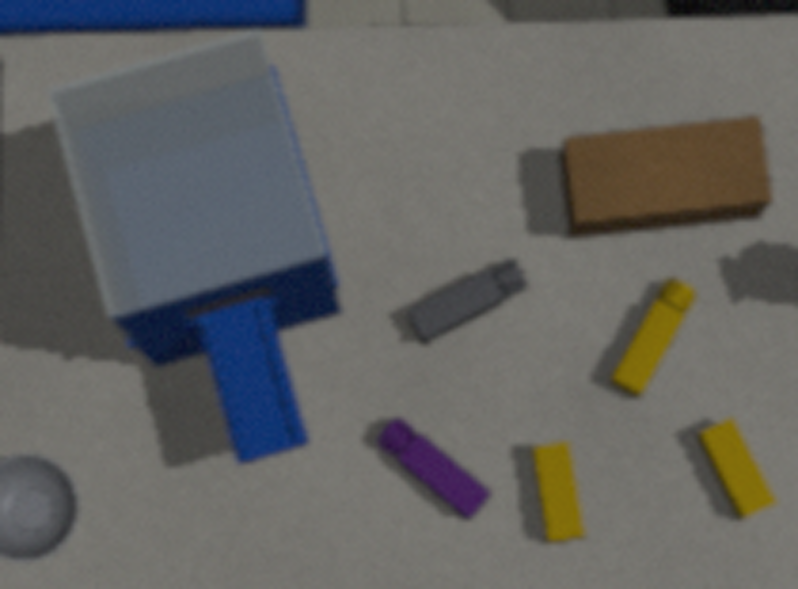

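View pics/c2.png

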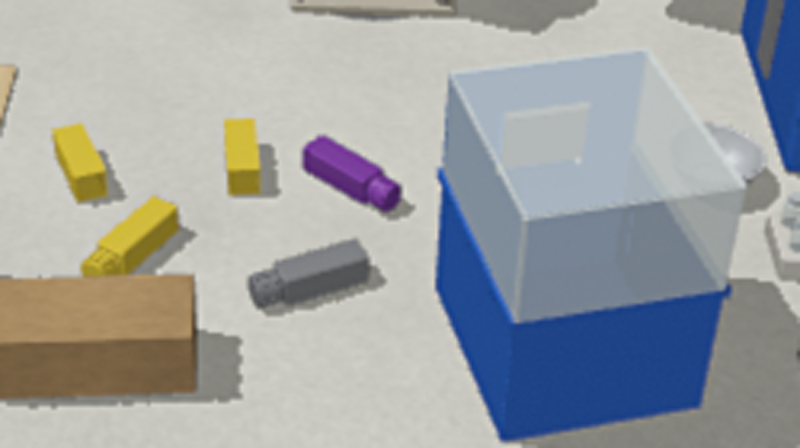

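The crops confirm it: the yellow one at (321,193) has the round ribbed cap, on its far, right-hand end in the top view. The yellow pieces at (296,234) and (343,228) are plain and open. Next I fit the bin and shelf while moving over.

```bash
python3 - <<'E'
from h import *
a=cv2.imread("pics/top0.png");hsv=cv2.cvtColor(a,cv2.COLOR_BGR2HSV)
sat=cv2.resize(hsv[:,:,1],None,fx=1,fy=1)
L=[];Rr=[]
for v in range(196,216):
    row=((hsv[v,:,1]>110)&(hsv[v,:,0]>95)&(hsv[v,:,0]<130));u=np.where(row[195:240])[0]+195
    if v>204:L.append(ray("top",(u.min()-.5,v),.158)[:2])
    if v>204:Rr.append(ray("top",(u.max()+.5,v),.150)[:2])
for P in(L,Rr):
    vx,vy,x0,y0=cv2.fitLine(np.array(P,np.float32),2,0,.01,.01).ravel();s=np.sign(vx);print(np.degrees(np.arctan2(vy*s,vx*s)),x0,y0)
f=lambda p:(p[0]/3.8+150-.4,p[1]/3.8+105-.4)
for n,p,z in[("endL",(242,462),.145),("endR",(305,443),.145),("rim FL",(116,318),.27),("rim FR",(328,252),.27),("rim BL",(55,93),.27),("rim BR",(262,38),.27)]:print(n,ray("top",f(p),z).round(3))
E
python3 -m jog '[[1,0.05,-0.15,0.08,0,0,0],[1,0.1,-0.3,0.12,0,0,0],[1,0.15,-0.45,0.12,0,0,0],[1,0.2,-0.6,0.12,0,0,0],[1,0.22,-0.75,0.12,0,0,0],[1,0.25,-0.9,0.12,0,0,-0.027],[1,0.3,-1.0,0.12,0,0,-0.027],[1,0.35,-1.0,0.12,0,0,-0.027]]'
```

```text
15.55025 0.5256376 0.1766668
15.57256 0.52521265 0.107091725
endL [0.469 0.158 0.145]
endR [0.485 0.098 0.145]
rim FL [0.585 0.255 0.27 ]
rim FR [0.639 0.068 0.27 ]
rim BL [0.792 0.312 0.27 ]
rim BR [0.839 0.125 0.27 ]
t: 1.1
tcp_pos: [0.3593, 0.1557, 0.2795]
tool_rot: [0.27, 0.963, -0.0, 0.001]
force: [0.3, -0.6, 0.3]
opening: 0.0853
```

```bash
python3 -m jog '[[1,0.08,-0.14,0,0,0,0],[1,0.16,-0.28,0,0,0,0],[1,0.24,-0.42,0,0,0,0],[1,0.33,-0.56,-0.05,0,0,0],[1,0.42,-0.70,-0.1,0,0,0],[1,0.5,-0.85,-0.2,0,0,0],[1,0.584,-1.0,-0.3,0,0,0],[1,0.584,-1.0,-0.3,0,0,0]]'
python3 - <<'E'
from h import *
s=env.state();print(s['tcp_pos'],s['t']);a=env.grab_frame("wrist");s2=env.state();print(s2['tcp_pos'])
hsv=cv2.cvtColor(a,cv2.COLOR_BGR2HSV);m=cv2.inRange(hsv,(20,120,90),(35,255,255))
for c in cv2.findContours(m,0,2)[0]:
    if cv2.contourArea(c)<300: continue
    P=np.array([ray("wrist",p[0],.036)[:2] for p in c],np.float32);r=cv2.minAreaRect(P);print(cv2.boundingRect(c),r)
u=proj("wrist",s2['tcp_pos']);print(u)
cv2.imwrite("pics/w1.png",a)
E
```

```text
t: 2.1
tcp_pos: [0.5921, -0.2429, 0.1571]
tool_rot: [0.268, 0.963, 0.0, -0.001]
force: [0.2, 0.3, 0.9]
opening: 0.0857
[ 0.59212859 -0.2429478   0.15710994] 2.1
[ 0.59127679 -0.24645317  0.15098568]
(0, 293, 24, 34) ((0.5586591362953186, -0.5514400005340576), (0.020625725388526917, 0.04760855436325073), 9.79783821105957)
(243, 136, 37, 120) ((0.597656786441803, -0.24787290394306183), (0.03440161421895027, 0.11999977380037308), 58.69837951660156)
(58, 71, 121, 94) ((0.46703779697418213, -0.3183664083480835), (0.10121055692434311, 0.04130476713180542), 24.15391731262207)
(246, 0, 77, 56) ((0.470819890499115, -0.14751450717449188), (0.052348267287015915, 0.041958414018154144), 7.151815414428711)
[258.16432991 243.78397502]
```

View pics/w1.png

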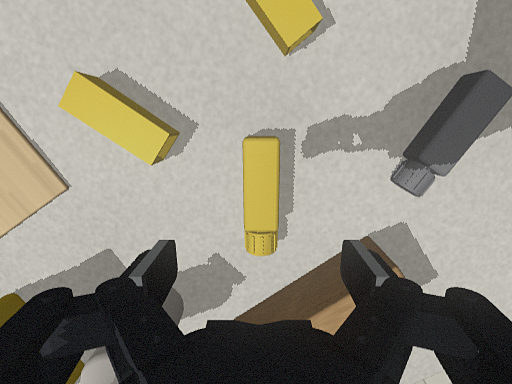

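The wrist view shows the capped canister at (261,195), in line with the jaws and centred between them. Its cap is at (261,243), and the open ones are well clear.

```bash
python3 -m jog '[[1,0,0.0,-0.1,0,0,0],[1,0,0.0,-0.2,0,0,0],[1,0,0.0,-0.3,0,0,0],[1,0,0.0,-0.34,0,0,0],[1,0,0.0,-0.34,0,0,0],[1,0,0.0,-0.34,0,0,0]]'
python3 -c "
from h import *
for i in range(3):
  s=env.state();print(s['tcp_pos'].round(4),s['force'].round(1));env.grab_frame('top')"
```

```text
t: 2.9
tcp_pos: [0.5935, -0.2419, 0.0254]
tool_rot: [0.268, 0.963, -0.0, 0.001]
force: [-0.2, 0.0, 0.2]
opening: 0.0852
[ 0.5935 -0.2419  0.0254] [-0.2  0.   0.2]
[ 0.5937 -0.242   0.0258] [-0.3 -0.6  0.1]
[ 0.5937 -0.2419  0.0257] [0.5 0.2 0.1]
```

```bash
python3 -m jog '[[1,0,0.0,-0.03,0,0,0],[1,0,0.0,-0.03,0,0,0],[0,0,0.0,-0.03,0,0,0],[0,0,0.0,-0.03,0,0,0],[0,0,0.0,-0.03,0,0,0],[0,0,0.0,-0.03,0,0,0],[0,0,0.0,-0.03,0,0,0],[0,0,0.0,-0.03,0,0,0]]'
python3 -m jog '[[0,0,0.0,0,0,0,0],[0,0,0.0,0.05,0,0,0],[0,0,0.0,0.15,0,0,0],[0,0,0.0,0.3,0,0,0],[0,0,0,0.45,0,0,0],[0,0,0,0.55,0,0,0],[0,0,0,0.55,0,0,0]]'
```

```text
t: 4.05
tcp_pos: [0.5925, -0.2414, 0.0118]
tool_rot: [0.268, 0.963, -0.0, 0.0]
force: [0.6, 0.3, 4.7]
opening: 0.0346
t: 4.92
tcp_pos: [0.5939, -0.2422, 0.2371]
tool_rot: [0.268, 0.963, -0.001, 0.004]
force: [0.2, -1.0, -4.0]
opening: 0.0347
```

```bash
python3 -m jog '[[0,-0.05,0.12,0,0,0,0.025],[0,-0.12,0.26,0,0,0,0.05],[0,-0.2,0.4,0,0,0,0.08],[0,-0.26,0.54,0,0,0,0.105],[0,-0.26,0.68,0,0,0,0.1295],[0,-0.26,0.82,0,0,0,0.1295],[0,-0.26,0.93,0,0,0,0.1295],[0,-0.26,0.93,0,0,0,0.1295]]'
python3 -m jog '[[0,0,0,0,0,0,0],[0,0,0,0,0,0,0]]'
python3 - <<'E'
from h import *
s=env.state();a=env.grab_frame("wrist");b=env.grab_frame("top");print(s['tcp_pos'],s['tool_rot'],s['force'])
cv2.imwrite("pics/w2.png",a);cv2.imwrite("pics/t2.png",b)
e=np.array([.477,.128]);d=np.array([np.cos(.2716),np.sin(.2716)]);n=np.array([-d[1],d[0]])
for x in(-140,0):
  for y in(-31,-23,23,31):
    P=e+d*(x+140)/1000+n*y/1000;print(x,y,proj("wrist",[*P,.158]).round(1))
E
```

```text
t: 5.92
tcp_pos: [0.4863, 0.1334, 0.2291]
tool_rot: [-0.137, 0.991, 0.0, -0.002]
force: [-0.2, -1.0, -2.9]
opening: 0.0346
t: 6.18
tcp_pos: [0.4878, 0.1297, 0.2305]
tool_rot: [-0.134, 0.991, -0.0, -0.001]
force: [-0.2, 0.3, -2.7]
opening: 0.0348
[0.48781316 0.12965649 0.23050362] [-1.34486974e-01  9.90915104e-01 -1.60413332e-04 -6.96073887e-04] [-0.24037759  0.29529713 -2.70739488]
-140 -31 [221.9 192. ]
-140 -23 [231.8 192. ]
-140 23 [288.6 191.8]
-140 31 [298.5 191.8]
0 -31 [227.5 335.3]
0 -23 [236.  335.3]
0 23 [284.6 335.2]
0 31 [293.1 335.2]
```

View pics/w2.png

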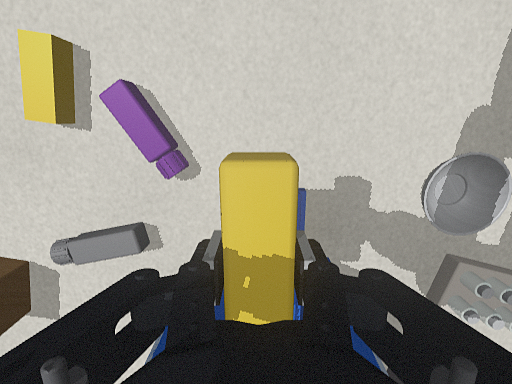

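```bash
python3 - <<'E'
from h import *
a=cv2.imread("pics/w2.png");h=cv2.cvtColor(a,cv2.COLOR_BGR2HSV);m=cv2.inRange(h,(100,120,40),(128,255,255))
for v in list(range(184,240,6))+list(range(290,372,5)):
  u=np.where(m[v])[0]
  if len(u): print(v,[(int(g[0]),int(g[-1])) for g in np.split(u,np.where(np.diff(u)>2)[0]+1)])
cv2.imwrite("pics/c3.png",np.hstack([cv2.resize(a[170:350,190:330],None,fx=3,fy=3),cv2.resize(cv2.imread("pics/t2.png")[170:260,180:255],(450,540))]))
E
```

```text
196 [(298, 299), (302, 305)]
202 [(298, 304)]
208 [(298, 304)]
214 [(298, 304)]
220 [(297, 298), (301, 304)]
226 [(297, 303)]
290 [(222, 223), (294, 295)]
295 [(222, 223), (294, 296)]
300 [(220, 223), (294, 297)]
305 [(216, 216), (219, 223), (294, 300)]
310 [(215, 223), (294, 302)]
315 [(215, 224), (293, 302)]
320 [(224, 224), (293, 293)]
325 [(167, 167), (350, 351)]
330 [(164, 167), (350, 353)]
335 [(160, 166), (351, 357)]
340 [(160, 165), (352, 362)]
345 [(158, 165), (352, 367)]
350 [(154, 163), (354, 371)]
355 [(149, 149), (153, 156), (361, 373)]
360 [(367, 376)]
365 [(374, 378)]
370 [(380, 380)]
```

View pics/c3.png

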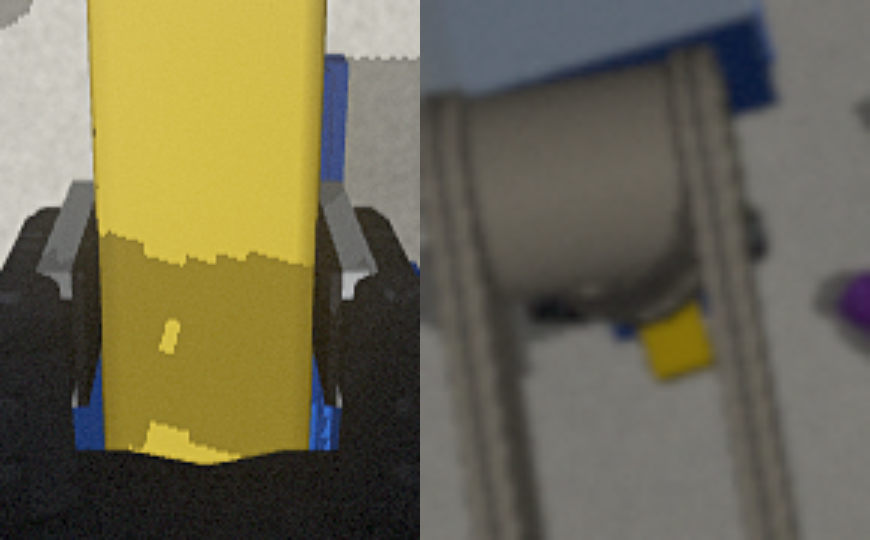

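The shelf's near end shows at row 188 and its right edge at u=304.5. That agrees with the top fit within about 1 mm sideways and 4 mm along. The canister in hand is aligned with the shelf.

```bash
python3 -m jog '[[0,0.05,0.017,0,0,0,0],[0,0.1,0.0345,0,0,0,0],[0,0.1,0.0345,-0.05,0,0,0],[0,0.1,0.0345,-0.1,0,0,0],[0,0.1,0.0345,-0.14,0,0,0],[0,0.1,0.0345,-0.14,0,0,0],[0,0.1,0.0345,-0.14,0,0,0]]'
python3 -m jog '[[0,0,0,-0.008,0,0,0],[0,0,0,-0.015,0,0,0],[0,0,0,-0.015,0,0,0]]'
python3 - <<'E'
from h import *
a=env.grab_frame("scene");b=env.grab_frame("wrist");s=env.state();print(s['tcp_pos'],s['force'],s['moment'],proj("scene",[.54,.146,.168]))
cv2.imwrite("pics/s3.png",np.hstack([cv2.resize(a[90:290,250:390],(420,600),interpolation=2),cv2.resize(b[150:350,200:316],(348,600))]))
E
```

```text
t: 7.15
tcp_pos: [0.5282, 0.1446, 0.1757]
tool_rot: [-0.135, 0.991, -0.0, 0.0]
force: [0.2, -0.5, -3.1]
opening: 0.0348
t: 7.52
tcp_pos: [0.528, 0.1446, 0.1691]
tool_rot: [-0.135, 0.991, 0.0, -0.0]
force: [1.1, 0.1, -2.7]
opening: 0.0349
[0.52813107 0.14460575 0.16936376] [ 0.70670616 -0.72583247 -3.77880081] [-0.004876    0.04154778 -0.00798888] [299.83849971 181.12662967]
```

View pics/s3.png

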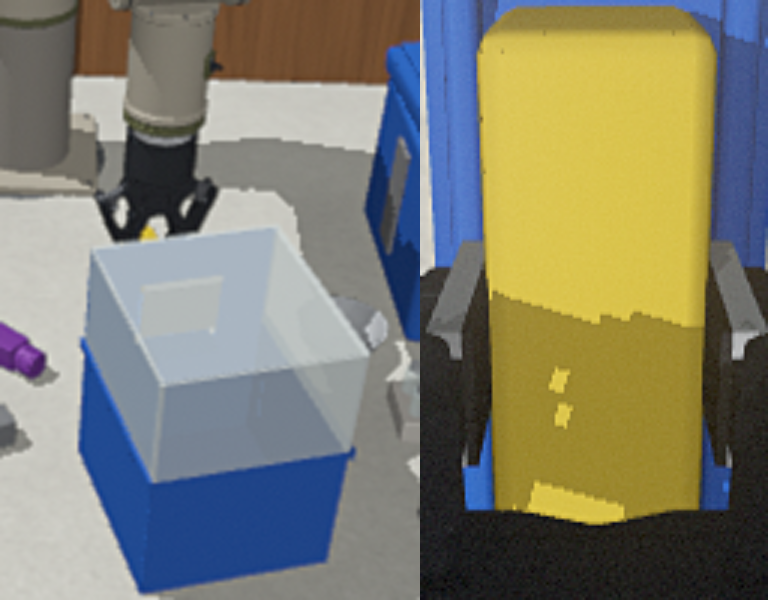

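The canister is centred between the rails in the wrist crop (midpoints agree at 597). I lower it until it touches.

```bash
python3 -m jog '[[0,0,0,-0.008,0,0,0],[0,0,0,-0.015,0,0,0],[0,0,0,-0.018,0,0,0],[0,0,0,-0.018,0,0,0]]'
```

```text
t: 8.12
tcp_pos: [0.5281, 0.1446, 0.162]
tool_rot: [-0.135, 0.991, -0.0, -0.0]
force: [0.6, 0.4, -3.6]
opening: 0.035
```

```bash
python3 -m jog '[[0,0,0,-0.003,0,0,0],[0,0,0,-0.005,0,0,0],[0,0,0,-0.005,0,0,0]]';python3 -m jog '[[0,0,0,-0.003,0,0,0],[0,0,0,-0.003,0,0,0]]'
```

```text
t: 8.5
tcp_pos: [0.5286, 0.1447, 0.1618]
tool_rot: [-0.135, 0.991, -0.0, 0.001]
force: [-4.6, -0.1, 6.8]
opening: 0.0349
t: 8.75
tcp_pos: [0.5289, 0.1448, 0.1617]
tool_rot: [-0.135, 0.991, -0.0, 0.001]
force: [-7.6, -1.2, 14.2]
opening: 0.0347
```

```bash
python3 -m jog '[[0,0,0,0.005,0,0,0],[0.5,0,0,0.005,0,0,0],[0.8,0,0,0.005,0,0,0],[0.8,0,0,0.005,0,0,0],[0.8,0,0,0.005,0,0,0]]'
python3 -m jog '[[0.8,0,0,0.1,0,0,0],[0.8,0,0,0.22,0,0,0],[0.4,-0.1,-0.028,0.32,0,0,0],[0,-0.2,-0.056,0.32,0.008,-0.028,0],[0,-0.25,-0.07,0.32,0.0155,-0.056,0],[0,-0.25,-0.07,0.32,0.0234,-0.084,0],[0,-0.25,-0.07,0.32,0.0313,-0.1124,0],[0,-0.25,-0.07,0.32,0.0313,-0.1124,0]]'
python3 - <<'E'
from h import *
s=env.state();print(s['qpos'],s['force']);a=env.grab_frame("wrist")
from scipy.spatial.transform import Rotation as R;print(R.from_quat(s['tool_rot']).as_matrix()[:,2],proj("wrist",[.538,.1475,.186]))
cv2.imwrite("pics/w4.png",a)
E
```

```text
t: 9.38
tcp_pos: [0.5281, 0.1446, 0.1608]
tool_rot: [-0.135, 0.991, -0.0, -0.0]
force: [0.5, -0.8, -0.5]
opening: 0.0682
t: 10.38
tcp_pos: [0.4871, 0.132, 0.2872]
tool_rot: [-0.127, 0.934, 0.046, 0.332]
force: [1.3, 0.3, 0.4]
opening: -0.0001
[ 0.06949357 -0.8909425   2.31527525  0.1481783   1.04853898 -1.80110041] [1.25033112 0.33811256 0.40018596]
[ 0.60821876  0.17060105 -0.77521947] [259.79133697 167.35480927]
```

View pics/w4.png

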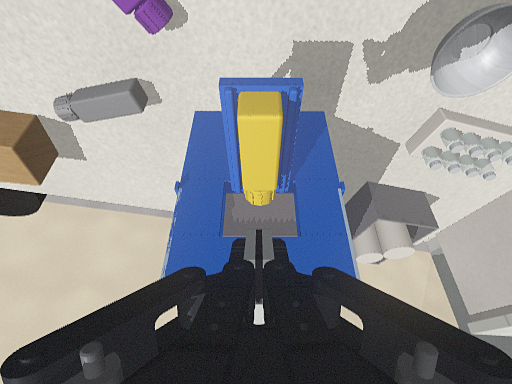

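The canister lies square between the rails, with its cap at (259,197) pointing at the grey flap (259,215). The arm is near the joint-2 limit at this lean, so I'll start with less lean and increase it as I move forward.

```bash
python3 -m jog '[[0,0,0,0,-0.008,0.028,0],[0,0,0,0,-0.0155,0.056,0],[0,0,0,0,-0.0155,0.056,0],[0,0,0,0,-0.0155,0.056,0]]'
python3 - <<'E'
from h import *
from scipy.spatial.transform import Rotation as R
s=env.state();print(s['qpos'],R.from_quat(s['tool_rot']).as_matrix().round(3).tolist())
E
```

```text
t: 10.92
tcp_pos: [0.487, 0.1323, 0.2905]
tool_rot: [-0.134, 0.978, 0.022, 0.158]
force: [-0.2, -0.3, -0.8]
opening: -0.0001
[ 0.13011118 -0.4806669   1.95633394  0.04732272  1.34796526 -1.71526082] [[-0.914, -0.268, 0.304], [-0.254, 0.963, 0.086], [-0.316, 0.002, -0.949]]
```

```bash
python3 -m jog '[[0,-0.05,-0.0138,0,0,0,0],[0,-0.1,-0.0275,0,0,0,0],[0,-0.1,-0.0275,-0.1,0,0,0],[0,-0.1,-0.0275,-0.2,0,0,0],[0,-0.1,-0.0275,-0.31,0,0,0],[0,-0.1,-0.0275,-0.31,0,0,0],[0,-0.1,-0.0275,-0.31,0,0,0]]'
python3 - <<'E'
from h import *
from scipy.spatial.transform import Rotation as R
s=env.state();print(s['qpos'],R.from_quat(s['tool_rot']).as_matrix().round(3)[:,2])
E
```

```text
t: 11.8
tcp_pos: [0.448, 0.1213, 0.1697]
tool_rot: [-0.133, 0.978, 0.022, 0.161]
force: [1.0, 0.8, 0.5]
opening: 0.0003
[ 0.11333885 -0.57844237  2.24056153  0.05572237  1.15837932 -1.74263708] [ 0.308  0.086 -0.947]
```

```bash
python3 -m jog '[[0,0.02,0.008,-0.012,0,0,0],[0,0.04,0.0135,-0.012,0,0,0],[0,0.06,0.019,-0.012,0.0015,-0.005,0],[0,0.08,0.0245,-0.012,0.003,-0.01,0],[0,0.1,0.03,-0.012,0.0045,-0.016,0],[0,0.12,0.0355,-0.012,0.006,-0.021,0],[0,0.144,0.042,-0.012,0.0074,-0.0267,0],[0,0.144,0.042,-0.012,0.0074,-0.0267,0]]'
python3 - <<'E'
from h import *
from scipy.spatial.transform import Rotation as R
s=env.state();print(s['qpos'],R.from_quat(s['tool_rot']).as_matrix().round(3)[:,2])
cv2.imwrite("pics/w5.png",env.grab_frame("wrist"))
E
```

```text
t: 12.8
tcp_pos: [0.5046, 0.138, 0.1614]
tool_rot: [-0.131, 0.961, 0.034, 0.242]
force: [0.1, -0.8, -0.4]
opening: 0.0001
[ 0.11667971 -0.53812172  2.27538581  0.09387881  0.91743526 -1.76402059] [ 0.457  0.128 -0.88 ]
```

View pics/w5.png

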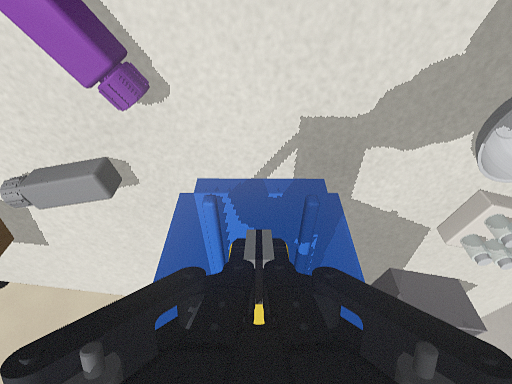

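The closed fingers at (259,245) sit between the rails behind the canister, with yellow visible in the gap. I carry on pushing and lean further.

```bash
python3 -m jog '[[0,0.02,0.0055,0,0.0015,-0.005,0],[0,0.04,0.011,0,0.003,-0.011,0],[0,0.06,0.0165,0,0.0045,-0.016,0],[0,0.08,0.022,0,0.006,-0.021,0],[0,0.1,0.0275,0,0.0075,-0.027,0],[0,0.12,0.033,0,0.009,-0.032,0],[0,0.144,0.04,0,0.0104,-0.0375,0],[0,0.144,0.04,0,0.0104,-0.0375,0]]'
python3 - <<'E'
from h import *
from scipy.spatial.transform import Rotation as R
s=env.state();print(s['qpos'],R.from_quat(s['tool_rot']).as_matrix().round(3)[:,2])
E
```

```text
t: 13.85
tcp_pos: [0.5621, 0.154, 0.1616]
tool_rot: [-0.126, 0.924, 0.049, 0.357]
force: [-0.4, 0.7, 0.1]
opening: 0.0
[ 0.11091022 -0.51990471  2.36067044  0.20011934  0.57871427 -1.85786674] [ 0.648  0.182 -0.74 ]
```

```bash
python3 -m jog '[[0,0.02,0.0055,0,0.001,-0.0035,0],[0,0.04,0.011,0,0.002,-0.007,0],[0,0.06,0.0165,0,0.003,-0.0105,0],[0,0.08,0.022,0,0.004,-0.014,0],[0,0.1,0.0275,0,0.005,-0.018,0],[0,0.12,0.033,0,0.006,-0.0214,0],[0,0.12,0.033,0,0.006,-0.0214,0]]'
python3 - <<'E'
from h import *
from scipy.spatial.transform import Rotation as R
s=env.state();print(s['qpos'],R.from_quat(s['tool_rot']).as_matrix().round(3)[:,2]);a=env.grab_frame("scene")
cv2.imwrite("pics/s6.png",cv2.resize(a[90:290,250:390],(560,800)[:2],interpolation=2)[:600])
E
```

```text
t: 14.72
tcp_pos: [0.6105, 0.1674, 0.1622]
tool_rot: [-0.123, 0.897, 0.058, 0.421]
force: [-0.2, 0.5, -0.8]
opening: 0.0003
[ 0.11702797 -0.39453004  2.34771753  0.37032121  0.33781357 -2.02043801] [ 0.741  0.208 -0.639]
```

View pics/s6.png

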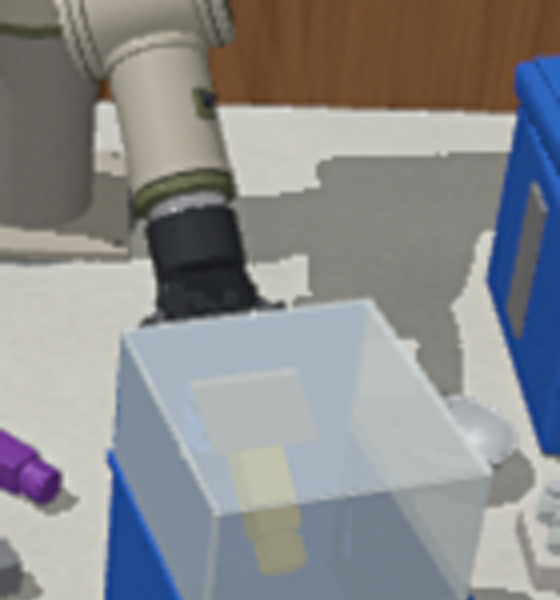

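The canister is through the flap, lying on the ledge inside with its cap deep in the bin; the flap rests open on it. I push the last part in small steps.

```bash
python3 -m jog '[[0,0.02,0.0055,0,0,0,0],[0,0.04,0.011,0,0,0,0],[0,0.055,0.015,0,0,0,0],[0,0.055,0.015,0,0,0,0]]'
python3 - <<'E'
from h import *
s=env.state();print(s['qpos']);a=env.grab_frame("scene")
cv2.imwrite("pics/s7.png",cv2.resize(a[140:290,265:375],(440,600),interpolation=2))
E
```

```text
t: 15.28
tcp_pos: [0.6329, 0.1734, 0.1621]
tool_rot: [-0.123, 0.897, 0.058, 0.421]
force: [-1.2, -0.9, -0.1]
opening: 0.0004
[ 0.12626049 -0.30974054  2.28553126  0.37451802  0.31300048 -2.02129393]
```

View pics/s7.png

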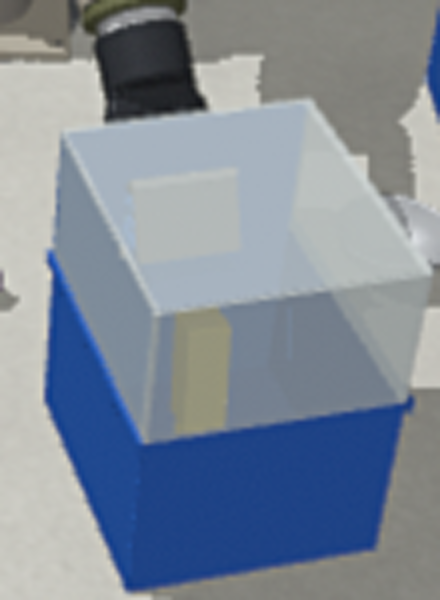

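The canister has tipped off the ledge into the bin; at picture time it is seen upright at (203,370). I back out along the same path. The 12 pictures are used up, so the remaining checks are numeric.

```bash
python3 -m jog '[[0,-0.05,-0.0138,0,0,0,0],[0,-0.1,-0.0275,0,0,0,0],[0,-0.16,-0.0445,0,-0.003,0.0105,0],[0,-0.22,-0.061,0.02,-0.009,0.0321,0],[0,-0.27,-0.075,0.06,-0.015,0.0535,0],[0,-0.3,-0.083,0.12,-0.021,0.075,0],[0,-0.3,-0.083,0.2,-0.0223,0.08,0],[0,-0.3,-0.083,0.25,-0.0223,0.08,0]]'
python3 - <<'E'
from h import *
s=env.state();print(s['qpos'].round(3))
for n in("scene","top"): cv2.imwrite(f"pics/{n}8.png",env.grab_frame(n))
d=np.array([.9634,.2681]);nn=np.array([-d[1],d[0]]);o=np.array([.610,.1655])
B=lambda x,y,z:[*(o+d*x/1000+nn*y/1000),z/1000]
im=cv2.imread("pics/scene8.png");h=cv2.cvtColor(im,cv2.COLOR_BGR2HSV);old=cv2.cvtColor(cv2.imread("pics/s7.png"),cv2.COLOR_BGR2HSV)
m=cv2.inRange(h,(18,45,60),(38,255,255));m[:, :270]=0;m[:,372:]=0;m[:165]=0;m[285:]=0
for c in cv2.findContours(m,0,2)[0]:
    if cv2.contourArea(c)>15:print(cv2.minAreaRect(c))
print("proj standing at ledge side",[proj("scene",B(x,0,z)).round(0).tolist() for x,z in((75,4),(75,128),(110,4),(110,128),(47,150))])
print("flap shut corners",[proj("scene",B(8,y,z)).round(1).tolist() for y,z in((-42,215),(42,215),(-42,153),(42,153))])
print("flap HSV in mouth",h[tuple(np.array(proj("scene",B(8,0,185))).round().astype(int)[::-1])], h[tuple(np.array(proj("scene",B(8,0,158))).round().astype(int)[::-1])])
E
```

```text
t: 16.32
tcp_pos: [0.5133, 0.1402, 0.2644]
tool_rot: [-0.133, 0.975, 0.024, 0.177]
force: [-0.7, -0.7, -0.5]
opening: 0.0002
[ 0.137 -0.43   1.976  0.05   1.241 -1.713]
proj standing at ledge side [[311.0, 248.0], [314.0, 219.0], [314.0, 256.0], [318.0, 226.0], [312.0, 208.0]]
flap shut corners [[296.5, 185.1], [322.2, 181.6], [295.1, 201.1], [320.2, 197.6]]
flap HSV in mouth [ 90   8 186] [ 85   8 186]
```

```bash
python3 - <<'E'
from h import *
h=cv2.cvtColor(cv2.imread("pics/s7.png"),cv2.COLOR_BGR2HSV);print("s7 canister hsv",h[370,203],"mask px",cv2.countNonZero(cv2.inRange(h,(18,45,60),(38,255,255))[300:440]))
a=cv2.imread("pics/scene0.png");b=cv2.imread("pics/scene8.png")
d=cv2.absdiff(a,b).max(2);cv2.blur(d,(3,3),d);m=(d>18).astype(np.uint8)
print("bin window changes");w=m.copy();w[:172]=0;w[280:]=0;w[:,:276]=0;w[:,368:]=0
for c in cv2.findContours(w,0,2)[0]:
    if cv2.contourArea(c)>8:print(cv2.boundingRect(c),cv2.contourArea(c),b[c[0][0][1],c[0][0][0]])
print("flap mean0/8",a[184:198,298:318].mean((0,1)),b[184:198,298:318].mean((0,1)))
print("table changes");w=m.copy();w[:110]=0;w[172:280,276:368]=0
for c in cv2.findContours(w,0,2)[0]:
    if cv2.contourArea(c)>12:print(cv2.boundingRect(c),cv2.contourArea(c))
E
```

```text
s7 canister hsv [ 29  44 149] mask px 954
bin window changes
(348, 172, 20, 29) 245.5 [192 196 193]
flap mean0/8 [185.26785714 185.71071429 179.99642857] [186.31071429 186.75714286 181.01071429]
table changes
(164, 210, 38, 28) 569.0
(341, 117, 41, 18) 210.0
(393, 110, 77, 18) 552.5
(279, 110, 132, 113) 3135.5
```

```bash
python3 - <<'E'
from h import *
a=cv2.imread("pics/top0.png");b=cv2.imread("pics/top8.png")
d=cv2.blur(cv2.absdiff(a,b).max(2),(3,3));m=(d>16).astype(np.uint8)
for c in cv2.findContours(m,0,2)[0]:
    x,y,w,h=cv2.boundingRect(c)
    if cv2.contourArea(c)>12:print((x,y,w,h),cv2.contourArea(c),b[y:y+h,x:x+w].mean((0,1)).round())
h=cv2.cvtColor(b,cv2.COLOR_BGR2HSV);m=cv2.inRange(h,(15,25,40),(40,255,255))[115:200,165:240];ys,xs=np.where(m);print("yellowish in bin",len(xs),xs.mean()+165 if len(xs) else 0,ys.mean()+115 if len(xs) else 0, xs.ptp() if 0 else '')
print(env.state()['t'],env.job_done())
E
```

```text
(97, 380, 7, 4) 13.0 [76. 80. 81.]
(290, 373, 5, 11) 23.5 [82. 88. 91.]
(176, 370, 35, 14) 331.5 [67. 71. 73.]
(196, 358, 14, 11) 76.5 [41. 45. 47.]
(258, 341, 29, 18) 275.5 [50. 55. 58.]
(207, 334, 5, 16) 18.5 [53. 58. 60.]
(7, 318, 13, 11) 30.5 [73. 75. 77.]
(0, 260, 17, 34) 350.5 [72. 74. 76.]
(20, 211, 173, 168) 11799.5 [93. 75. 65.]
(188, 204, 76, 180) 8175.0 [86. 92. 95.]
(305, 177, 29, 34) 485.0 [114. 119. 121.]
(195, 143, 16, 29) 184.0 [105. 108. 104.]
yellowish in bin 215 202.53023255813955 156.65581395348838 
the job is handed in; nothing more can be done
16.425 None
```

The capped yellow canister is in the collection bin, and I handed the job in at t = 16.4 s. I gripped it across its body, laid it on the feed shelf cap first, and pushed it through the flap with the closed fingers leaning up to about 50°. Once it had tipped off the ledge, I backed the fingers out of the mouth.

**Last checks, by image comparison with the start:**
- **Canister:** The top view shows a new yellowish patch inside the bin at about (203,157). The scene view no longer shows the canister in the bin's clear upper part, so it should be lying at the bottom. I did not see that directly, because the blue lower wall hides the floor and my 12 picture views were used up.
- **Flap:** Its region in the scene view looks as it did at the start, which fits it being shut.
- **Other objects:** On the table, the canister's old place changed. The other changes lie where the arm and its shadow moved; I put them down to those without checking each. Nothing changed around the open canisters, the grey and purple look-alikes or the other things clear of the arm.

**Forces and joints:** The highest wrist force I read was about 16 N, when setting the canister on the shelf. While I was leaning the tool in free air, joint 2 once read -0.8909 against its stated limit of -0.89. I backed it off at once, but I can't rule out that this counts as passing its range.

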